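Change the absorber between two particle counters

ROBOT

A 6-joint arm with a two-finger parallel gripper is mounted at the origin on the work surface. World frame = base frame: x ahead of the robot, y to its left, z up, the work surface at z = 0. Lengths are in m, angles in rad, forces in N, time in s.
With the tool pointing down it reaches from about 0.275 to 0.825 m from the base axis. Payload 5.2 kg.
Tool frame: the origin (TCP) lies on the centre line of the jaws, within the pads' length; the fingertips stand 25 mm ahead of it and the grasp point (between the pads) lies 6 mm ahead of it; y points along the fingers, x is the direction in which the jaws open and shut, and the axes are right-handed (so a half turn about y gives the same grasp; the last joint's range is limited). The gripper opens to 93 mm and grips with 3 to 60 N. Pads are 15 mm wide; open, the fingers measure 128 mm over their backs; the gripper's body (75 mm by 188 mm) begins 65 mm behind the grasp point.
Start: joints at [-1.367, 0.259, 1.535, -0, 1.348, -0.203], TCP at [0.218, -0.505, 0.244] pointing down, gripper open.
Joint ranges: [-3.14, 3.14], [-0.91, 2.08], [0.19, 2.58], [-1.22, 4.36], [0.22, 2.71], [-3.12, 3.12]. Speed limits (rad/s): [2.57, 2.57, 3.14, 3.14, 3.14, 3.14].

INTERFACE

Orientations are given as a rotation vector (axis times angle).
In Python, from rig import bot, optics, workorder gives the robot as it stands. The module is installed in compiled form; this text tells all that it offers.
- The arm moves only by the tool send_rows, never from a script. Its argument "steps" is a list of rows, each an object with "gripper": the closure in counts, from 0 (fully open) to 255 (shut); "translation": the shift along the tool's x, y, z in cm, a list of three; "twist": the turn about the tool's y in rad. A call has 1 to 20 rows; each row is the pose to reach, as a shift and turn from the pose commanded when the call began, along the tool's axes at that moment; what a row does not reach only later rows make up. A row lasts 1/8 s, in which the tool goes at most 62.5 mm and 10.7 degrees, less where a joint would pass 70% of its speed; a pose out of reach is approached as far as the arm can. A call with a gripper value outside its range is refused whole. The fingers move at their own pace and stop on an object; "force" is the grip in N (left out, the last holds). Time passes only in rows, so rows that repeat a pose let the fingers close. It gives the time, the measured TCP pose, the force and the opening at its end, in the units of the state.
- bot.read_state(): the state, without advancing time (a new reading comes with each control period).
- optics.capture(name): name is "side" or "top"; returns the picture (420x560x3 uint8, red, green, blue); there is no depth.
- optics.get_calibration(name): a dict with "K" (3x3 intrinsics, pixels), "eye" and "orientation" of the camera in the world. Camera axes: x right, y down, z forward; pixel columns grow to the right and rows downward; lengths in m; the calibration is good to about 2 mm. A picture is of the moment at which its call begins. get_calibration takes no time and is no camera call.
- workorder.sign_off(): hands the job in, once; it reports no verdict.
The state is a dict: "t": time; "q": joint angles; "dq": joint speeds; "effort": joint torques, N m; "tool_pos": TCP position; "eef_rot": TCP orientation; "ft_force": force on the tool from outside, world axes, zero at the start; "ft_torque": the same for the moment, N m; "width": finger opening in m.
Only numpy, scipy, OpenCV 4.12 (cv2) and the standard library are available. Lean on these libraries where they do the work, as an engineer would, in place of code of your own. Each camera call takes 0.05 s, during which the arm holds its last target. There are 200 camera calls.

TASK

The round absorber block has been measured and it is the square one's turn: swap the two, so that the square block lies centred on the lower counter with the small upper counter standing upright in the middle on top of it, and the round block lies centred on the wooden stand where the square one was. The two empty black mats are free for parking things on the way. Set things down gently, do not let the upper counter topple, and leave the screwdriver, the lens post and the jar where they are.

Things in the scene. Friction and masses are not known exactly. Their poses are not given: they have to be found in the camera images.
- round_block: Round absorber block: plain bare-aluminium disc, 62 mm diameter, 36 mm high, 0.2 to 0.42 kg, loose. At the start it lies on the lower counter with the upper counter standing on it (its rim shows around it from above). Origin at the centre of its underside, z up along its axis.
- square_block: Square absorber block: plain bare-aluminium block, 56 x 56 mm, 36 mm high, 0.2 to 0.42 kg, loose, starting on the wooden stand. Origin at the centre of its underside, x and y along its edges, z up.
- upper_counter: Upper counter: small black upright cylinder, 44 mm diameter, 48 mm high, with a flat foot, a thin steel disc on its top and a brass connector stub (10 mm diameter) that rises 10 mm from the middle of the top; 0.1 to 0.2 kg, loose, starting on top of the round block. Origin at the centre of its underside, z up.
- lower_counter: Lower counter: flat grey housing, 100 x 100 mm, 20 mm high, with a flat black window on top (no rim) and a small brass connector on its -x side; fixed to the table. Origin at the centre of its underside (table height), so things rest on it 20 mm above the origin; x and y along its edges, z up.
- wood_stand: Wooden stand: plain flat brown wood plate without a rim, 90 x 90 mm, 12 mm thick, fixed to the table. Origin at the centre of its underside (table height), so things rest on it 12 mm above the origin; x and y along its edges, z up.
- mat_a: Black rubber mat, 100 x 100 x 3 mm, fixed flat on the table, empty at the start: a free spot for parking one thing. Origin at the centre of its underside (table height), x and y along its edges, z up.
- mat_b: Black rubber mat, 100 x 100 x 3 mm, fixed flat on the table, empty at the start: a free spot for parking one thing. Same as the other mat. Origin at the centre of its underside (table height), x and y along its edges, z up.
- screwdriver: Bystander: screwdriver with a red handle, 160 mm long, lying loose on the table crosswise in the middle of the work area. Origin at the middle of its length on the table, x along it towards the tip.
- lens_post: Bystander: small lens on a steel post with a round foot of 48 mm diameter, 87 mm high, standing loose on the table. Origin at the centre of its underside, x along the lens's optical axis, z up.
- jar: Bystander: small closed jar, 44 mm diameter, 45 mm high, standing loose on the table. Origin at the centre of its underside, z up. Apart from the things listed, only fixed equipment stands on the table, all of it beyond x = 0.76 m or beyond 0.48 m to either side, and no higher than 0.15 m.
Mind the look-alikes: they are no part of the job. Leave any green or purple look-alike of the upper_counter alone. There is more than one size of the lower_counter; the one meant has the size given above.

How it is judged:
At the end, for the whole second after the job is handed in: Square block flat on the lower counter, centred within 12 mm; upper counter upright on the square block, centred within 12 mm; round block flat on the wooden stand, centred within 15 mm (heights within 4 mm of resting there, tilt under 0.08 rad); all released and at rest (horizontal distance between square_block and lower_counter below 0.012 m and z of square_block in the frame of lower_counter between 0.016 and 0.024 m and horizontal distance between round_block and wood_stand below 0.015 m and z of round_block in the frame of wood_stand between 0.008 and 0.016 m and horizontal distance between upper_counter and square_block below 0.012 m and z of upper_counter in the frame of square_block between 0.032 and 0.04 m and angle between each of square_block, round_block, upper_counter's own z axis and vertical below 0.08 rad and linear speed of each of square_block, round_block, upper_counter below 0.02 m/s and angular speed of each of square_block, round_block, upper_counter below 0.2 rad/s); the robot touches nothing.
It fails at once if a bystander (screwdriver, lens post or jar) is shifted by more than 20 mm (distance of any of screwdriver, lens_post, jar from where it was at the start of the episode above 0.02 m).
It fails at once if the upper counter topples (leans by more than 0.6 rad) (angle between upper_counter's own z axis and vertical above 0.6 rad).
It fails at once if a thing is dropped onto its final place instead of being set down (faster than 0.4 m/s less than 30 mm above it) ((horizontal distance between square_block and lower_counter below 0.03 m and z of square_block in the frame of lower_counter below 0.05 m and linear speed of square_block above 0.4 m/s) or (horizontal distance between round_block and wood_stand below 0.03 m and z of round_block in the frame of wood_stand below 0.042 m and linear speed of round_block above 0.4 m/s) or (horizontal distance between upper_counter and square_block below 0.03 m and z of upper_counter in the frame of square_block below 0.066 m and linear speed of upper_counter above 0.4 m/s and horizontal distance between square_block and lower_counter below 0.03 m)).
It also fails if it takes over 144 s, if anything falls off the work surface, if the arm or the gripper's body presses on something with over 40 N, if the wrist force passes 120 N, or if a joint passes its speed limit or range.

## Working session

There is one attempt and no reset: what is moved stays moved. The work goes in short steps, Python scripts to look and compute and a tool call to move; the robot and the scene stay as the last step left them, time stands still between calls to the robot, and variables do not carry over. Pictures are saved under pics/ and viewed, about 12 in all and at most 16, crops included, and the job is handed in when it is done.

Besides the shell and the picture viewer there is one more tool, called after "Emit:" as a command line: name --argument value ..., lists and objects as JSON in quotes. send_rows: Moves the arm, as the interface text tells. Its arguments: {"type":"object","properties":{"steps":{"type":"array","items":{"type":"object","properties":{"gripper":{"type":"number"},"translation":{"type":"array","items":{"type":"number"}},"twist":{"type":"number"}}}},"force":{"type":"number"}},"required":["steps"]}

```bash
mkdir -p pics
python3 - <<'E'
from rig import bot,optics
import cv2
s=bot.read_state();print({k:(v if k in('t','tool_pos','eef_rot','width') else 0) for k,v in s.items()})
for n in('top','side'):
    c=optics.get_calibration(n);print(n,c)
    cv2.imwrite(f'pics/{n}0.png',optics.capture(n)[:,:,::-1])
E
```

```text
{'t': 0.0, 'q': 0, 'dq': 0, 'effort': 0, 'tool_pos': array([ 0.21755551, -0.5045941 ,  0.24281641]), 'eef_rot': array([-1.37330312,  0.9054079 , -0.90326752]), 'ft_force': 0, 'ft_torque': 0, 'width': 0.09287668549666409}
top {'K': array([[481.98777546,   0.        , 287.23653251],
       [  0.        , 481.98777546, 199.46070778],
       [  0.        ,   0.        ,   1.        ]]), 'eye': array([0.25007382, 0.06083016, 1.36186739]), 'orientation': array([-2.13738185,  2.15449591, -0.20794393])}
side {'K': array([[505.98880685,   0.        , 286.28704185],
       [  0.        , 505.98880685, 208.53327493],
       [  0.        ,   0.        ,   1.        ]]), 'eye': array([0.39784698, 0.74468797, 0.88592808]), 'orientation': array([-0.10934087,  2.9386684 , -1.07028852])}
```

View pics/top0.png

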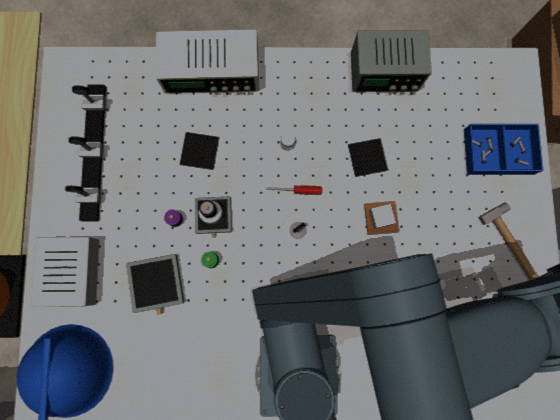

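View pics/side0.png

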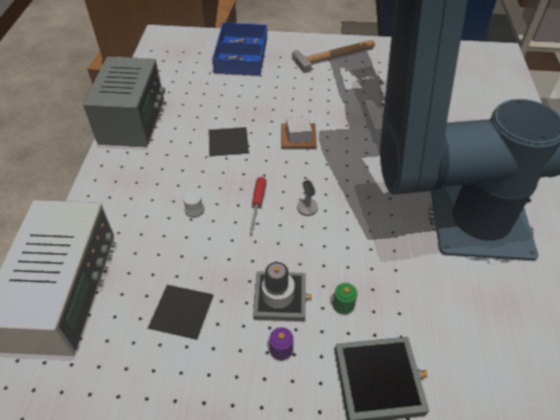

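```bash
cat > h.py <<'E'
import numpy as np,cv2
from scipy.spatial.transform import Rotation as R
from rig import bot,optics
def cal(n):
    c=optics.get_calibration(n);return c['K'],np.array(c['eye']),R.from_rotvec(c['orientation']).as_matrix()
def ray(n,u,v,z):
    K,e,M=cal(n);d=M@np.linalg.solve(K,[u,v,1.]);return e+d*(z-e[2])/d[2]
def proj(n,p):
    K,e,M=cal(n);q=K@(M.T@(np.array(p)-e));return q[:2]/q[2]
def crop(im,x,y,w,h,s):
    return cv2.resize(im[y:y+h,x:x+w],None,fx=s,fy=s,interpolation=cv2.INTER_CUBIC)
def pose():
    s=bot.read_state();return np.round(s['tool_pos'],4),R.from_rotvec(s['eef_rot']).as_matrix().round(3)
E
python3 - <<'E'
from h import *
t=cv2.imread('pics/top0.png');s=cv2.imread('pics/side0.png')
a=np.hstack([crop(t,185,190,60,50,6),crop(t,355,190,60,50,6)])
b=np.hstack([crop(s,245,255,72,60,5),crop(s,270,110,72,60,5)])
cv2.imwrite('pics/c1.png',np.vstack([a,b]))
print(pose())
for n,u,v,z in[('top',213,215,.02),('side',280,295,.02),('top',382,217,.012),('top',199,150,.003),('top',368,157,.003),('side',181,310,.003),('side',228,141,.003),('top',298,230,.01),('top',288,142,.045),('top',267,189,.01),('top',322,189,.01)]:print(n,u,v,ray(n,u,v,z).round(3))
E
```

```text
(array([ 0.2175, -0.5047,  0.2429]), array([[ 0.396, -0.   ,  0.918],
       [-0.918,  0.002,  0.396],
       [-0.002, -1.   ,  0.   ]]))
top 213 215 [0.434 0.233 0.02 ]
side 280 295 [0.435 0.24  0.02 ]
top 382 217 [ 0.426 -0.244  0.012]
top 199 150 [0.626 0.278 0.003]
top 368 157 [ 0.603 -0.213  0.003]
side 181 310 [0.625 0.278 0.003]
side 228 141 [ 0.603 -0.208  0.003]
top 298 230 [ 0.391 -0.005  0.01 ]
top 288 142 [0.637 0.021 0.045]
top 267 189 [0.509 0.082 0.01 ]
top 322 189 [ 0.508 -0.076  0.01 ]
```

View pics/c1.png

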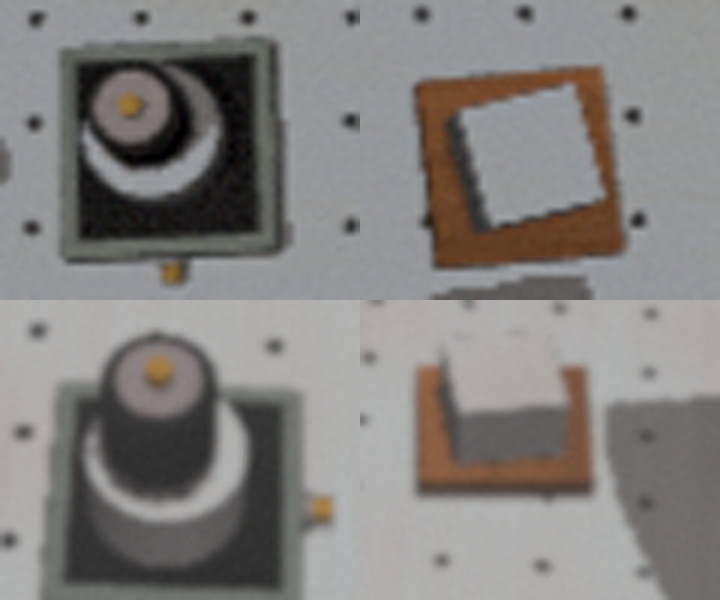

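Run:
```python
from h import *
def P(n,ox,oy,s,pts,z):
    q=np.array([ray(n,ox+(x+.5)/s-.5,oy+(y+.5)/s-.5,z)[:2] for x,y in pts])
    print(n,q.mean(0).round(4),end=' ')
    if len(q)==4:
        e=np.roll(q,-1,0)-q;print('sides',np.linalg.norm(e,axis=1).round(3),'ang',np.degrees(np.arctan2(e[:,1],e[:,0])).round(1))
    else:print()
T=('top',185,190,6)
P(*T,[(62,50),(274,40),(280,250),(64,260)],.02)
P(*T,[(130,103)],.114);P(*T,[(130,106)],.104);P(*T,[(152,132)],.056)
T=('top',355,190,6)
P(*T,[(55,84),(242,67),(265,252),(74,268)],.012)
P(*T,[(97,113),(215,84),(246,200),(129,229)],.048)
S=('side',245,255,5)
P(*S,[(158,68)],.114);P(*S,[(158,82)],.104)
P(*S,[(165,140)],.056)
S=('side',270,110,5)
P(*S,[(56,66),(227,66),(232,187),(56,187)],.012)
P(*S,[(82,45),(195,32),(209,108),(99,115)],.048)
```

```text
top [0.435  0.2329] sides [0.099 0.099 0.1   0.099] ang [ -87.6 -177.8   92.2    1.8]
top [0.4425 0.2386] 
top [0.4427 0.24  ] 
top [0.4381 0.2366] 
top [ 0.4244 -0.2416] sides [0.09  0.089 0.091 0.088] ang [ -85.1 -175.7   94.3    3.8]
top [ 0.4248 -0.2397] sides [0.057 0.055 0.056 0.055] ang [ -76.6 -167.6  103.4   13.2]
side [0.4418 0.2401] 
side [0.4419 0.2396] 
side [0.4398 0.2345] 
side [ 0.4251 -0.2375] sides [0.09  0.093 0.088 0.092] ang [-175.2   93.5    4.8  -85.6]
side [ 0.4243 -0.235 ] sides [0.059 0.058 0.055 0.054] ang [-165.2   99.2   10.2  -77. ]
```

Emit:
send_rows --steps '[{"translation": [-59.4, 0, 50.1], "twist": 0.407, "gripper": 0}, {"translation": [-59.4, 0, 50.1], "twist": 0.407, "gripper": 0}, {"translation": [-59.4, 0, 50.1], "twist": 0.407, "gripper": 0}, {"translation": [-59.4, 0, 50.1], "twist": 0.407, "gripper": 0}, {"translation": [-59.4, 0, 50.1], "twist": 0.407, "gripper": 0}, {"translation": [-59.4, 0, 50.1], "twist": 0.407, "gripper": 0}, {"translation": [-59.4, 0, 50.1], "twist": 0.407, "gripper": 0}, {"translation": [-59.4, 0, 50.1], "twist": 0.407, "gripper": 0}, {"translation": [-59.4, 0, 50.1], "twist": 0.407, "gripper": 0}, {"translation": [-59.4, 0, 50.1], "twist": 0.407, "gripper": 0}, {"translation": [-59.4, 0, 50.1], "twist": 0.407, "gripper": 0}, {"translation": [-59.4, 0, 50.1], "twist": 0.407, "gripper": 0}, {"translation": [-59.4, 0, 50.1], "twist": 0.407, "gripper": 0}, {"translation": [-59.4, 0, 50.1], "twist": 0.407, "gripper": 0}, {"translation": [-59.4, 0, 50.1], "twist": 0.407, "gripper": 0}, {"translation": [-59.4, 0, 50.1], "twist": 0.407, "gripper": 0}, {"translation": [-59.4, 0, 50.1], "twist": 0.407, "gripper": 0}, {"translation": [-59.4, 0, 50.1], "twist": 0.407, "gripper": 0}, {"translation": [-59.4, 0, 50.1], "twist": 0.407, "gripper": 0}, {"translation": [-59.4, 0, 50.1], "twist": 0.407, "gripper": 0}]' --force 15

```text
t: 2.6
tool_pos: [0.4427, 0.2386, 0.2437]
eef_rot: [-1.209, 1.209, -1.209]
ft_force: [0.1, -0.7, 0.2]
width: 0.0929
```

Emit:
send_rows --steps '[{"translation": [0, 4, 0], "gripper": 0}, {"translation": [0, 8, 0], "gripper": 0}, {"translation": [0, 11, 0], "gripper": 0}, {"translation": [0, 11, 0], "gripper": 0}, {"translation": [0, 11, 0], "gripper": 0}]'

```text
schema error: expected keys gripper, translation, twist
```

Run:
```python
from h import *
t=optics.capture('top')[:,:,::-1];s=optics.capture('side')[:,:,::-1]
a=np.hstack([crop(t,160,170,100,90,4),crop(t,350,190,100,90,4)])
b=np.hstack([crop(s,220,210,133,100,3),crop(s,240,90,134,100,3)])
w=min(a.shape[1],b.shape[1]);cv2.imwrite('pics/c2.png',np.vstack([a[:,:w],b[:,:w]]))
print(pose())
```

```text
(array([0.4427, 0.2386, 0.2437]), array([[-0.,  0.,  1.],
       [-1.,  0., -0.],
       [-0., -1.,  0.]]))
```

View pics/c2.png

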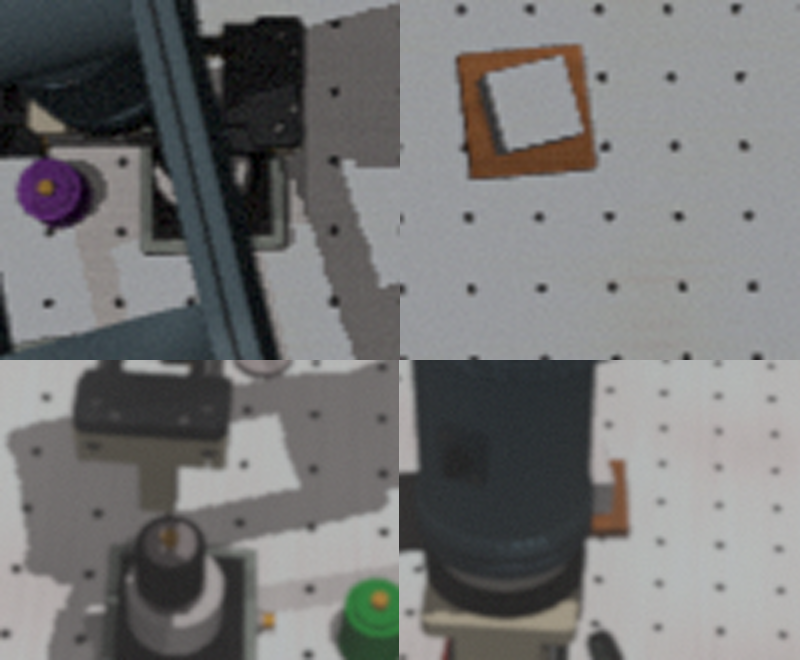

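Run:
```python
from h import *
for p in [(.4427,.2386+.055,.219),(.4427,.2386,.114),(.442,.2395,.104)]:
    u=proj('side',p);print(u,(u-[220,210])*3+[0,360])
```

```text
[272.67488251 259.9108078 ] [158.02464754 509.73242339]
[275.78599825 267.4838919 ] [167.35799475 532.45167569]
[276.14561451 270.95022194] [168.43684354 542.85066582]
```

Emit:
send_rows --steps '[{"translation": [0, 4, 0], "twist": 0, "gripper": 0}, {"translation": [0, 8, 0], "twist": 0, "gripper": 0}, {"translation": [0, 10, 0], "twist": 0, "gripper": 0}, {"translation": [0, 10, 0], "twist": 0, "gripper": 0}]'

```text
t: 3.2
tool_pos: [0.4415, 0.2384, 0.1422]
eef_rot: [-1.213, 1.212, -1.208]
ft_force: [-0.3, 0.1, 1.0]
width: 0.093
```

Run:
```python
from h import *
s=optics.capture('side')[:,:,::-1]
cv2.imwrite('pics/c3.png',crop(s,230,200,110,110,5))
print(pose())
```

```text
(array([0.4425, 0.2386, 0.1435]), array([[-0.   , -0.001,  1.   ],
       [-1.   , -0.   , -0.   ],
       [ 0.   , -1.   , -0.001]]))
```

View pics/c3.png

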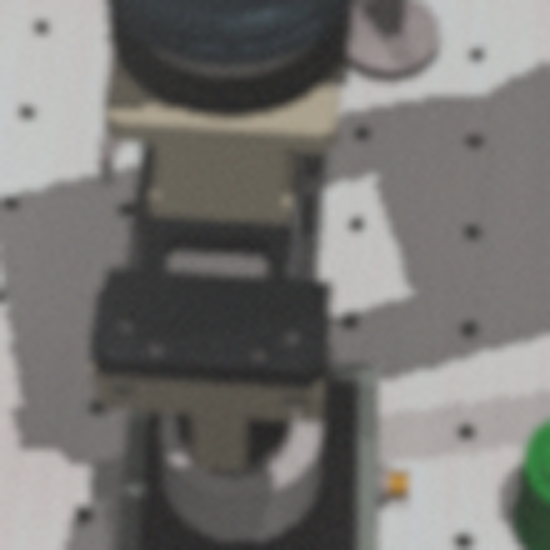

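Emit:
send_rows --steps '[{"translation": [0, 2, 0], "twist": 0, "gripper": 0}, {"translation": [0, 4, 0], "twist": 0, "gripper": 0}, {"translation": [0, 5.6, 0], "twist": 0, "gripper": 0}, {"translation": [0, 5.6, 0], "twist": 0, "gripper": 0}, {"translation": [0, 5.6, 0], "twist": 0, "gripper": 60}, {"translation": [0, 5.6, 0], "twist": 0, "gripper": 90}, {"translation": [0, 5.6, 0], "twist": 0, "gripper": 110}, {"translation": [0, 5.6, 0], "twist": 0, "gripper": 120}, {"translation": [0, 5.6, 0], "twist": 0, "gripper": 130}, {"translation": [0, 5.6, 0], "twist": 0, "gripper": 140}, {"translation": [0, 5.6, 0], "twist": 0, "gripper": 150}, {"translation": [0, 5.6, 0], "twist": 0, "gripper": 160}, {"translation": [0, 5.6, 0], "twist": 0, "gripper": 160}, {"translation": [0, 5.6, 0], "twist": 0, "gripper": 160}]' --force 12

```text
t: 5.0
tool_pos: [0.4427, 0.2387, 0.0877]
eef_rot: [-1.209, 1.209, -1.209]
ft_force: [-0.3, 1.4, 0.4]
width: 0.0438
```

Emit:
send_rows --steps '[{"translation": [0, -1, 0], "twist": 0, "gripper": 255}, {"translation": [0, -3, 0], "twist": 0, "gripper": 255}, {"translation": [0, -6, 0], "twist": 0, "gripper": 255}, {"translation": [-0.2, -7, 1], "twist": 0, "gripper": 255}, {"translation": [-0.6, -7, 3], "twist": 0, "gripper": 255}, {"translation": [-1.3, -7, 6], "twist": 0, "gripper": 255}, {"translation": [-1.9, -7, 9], "twist": 0, "gripper": 255}, {"translation": [-2.6, -7, 12], "twist": 0, "gripper": 255}, {"translation": [-3.2, -7, 15], "twist": 0, "gripper": 255}, {"translation": [-3.7, -7, 17.3], "twist": 0, "gripper": 255}, {"translation": [-3.9, -7, 18.3], "twist": 0, "gripper": 255}, {"translation": [-3.9, -7, 18.3], "twist": 0, "gripper": 255}, {"translation": [-3.9, -4, 18.3], "twist": 0, "gripper": 255}, {"translation": [-3.9, -1, 18.3], "twist": 0, "gripper": 255}, {"translation": [-3.9, 1.5, 18.3], "twist": 0, "gripper": 255}, {"translation": [-3.9, 3.3, 18.3], "twist": 0, "gripper": 255}, {"translation": [-3.9, 4.0, 18.3], "twist": 0, "gripper": 255}, {"translation": [-3.9, 4.3, 18.3], "twist": 0, "gripper": 255}, {"translation": [-3.9, 4.3, 18.3], "twist": 0, "gripper": 255}]'

```text
t: 7.38
tool_pos: [0.6262, 0.2777, 0.0454]
eef_rot: [-1.208, 1.209, -1.21]
ft_force: [-1.0, -0.6, -1.3]
width: 0.044
```

Run:
```python
from h import *
s=optics.capture('side')[:,:,::-1];t=optics.capture('top')[:,:,::-1]
cv2.imwrite('pics/c4.png',np.hstack([crop(s,120,230,200,150,4)[:600,:800]]))
cv2.imwrite('pics/t4.png',t)
print(pose(),bot.read_state()['ft_force'])
```

```text
(array([0.6263, 0.2778, 0.0457]), array([[-0.   ,  0.002,  1.   ],
       [-1.   ,  0.   , -0.   ],
       [-0.   , -1.   ,  0.002]])) [ 0.23927907 -0.738347   -1.35309817]
```

View pics/c4.png

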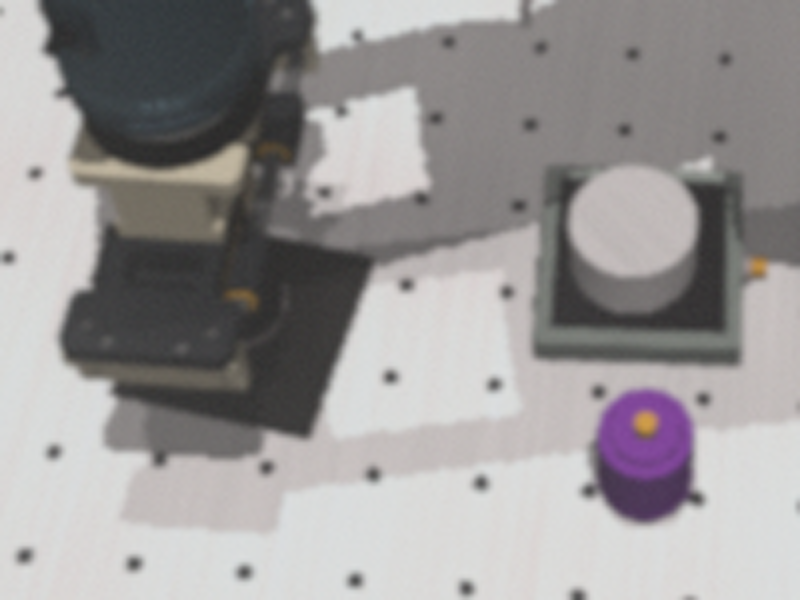

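Emit:
send_rows --steps '[{"translation": [0, 0.4, 0], "twist": 0, "gripper": 255}, {"translation": [0, 0.7, 0], "twist": 0, "gripper": 255}, {"translation": [0, 0.9, 0], "twist": 0, "gripper": 255}, {"translation": [0, 1.0, 0], "twist": 0, "gripper": 255}, {"translation": [0, 1.0, 0], "twist": 0, "gripper": 255}]'

```text
t: 8.1
tool_pos: [0.6258, 0.2776, 0.0347]
eef_rot: [-1.209, 1.209, -1.209]
ft_force: [-0.3, -0.3, -1.5]
width: 0.0438
```

Run:
```python
from h import *
print(ray('side',120+633.5/4-.5,230+219.5/4-.5,.056)); 
print(ray('side',120+642/4-.5,230+258/4-.5,.02));print(pose(),bot.read_state()['ft_force'])
```

```text
[0.43893706 0.23832742 0.056     ]
[0.43481846 0.23780563 0.02      ]
(array([0.6258, 0.2776, 0.0347]), array([[-0.,  0.,  1.],
       [-1.,  0., -0.],
       [-0., -1.,  0.]])) [-0.29294939 -0.27289344 -1.50126139]
```

Emit:
send_rows --steps '[{"translation": [0, 0.05, 0], "twist": 0, "gripper": 255}, {"translation": [0, 0.1, 0], "twist": 0, "gripper": 255}, {"translation": [0, 0.1, 0], "twist": 0, "gripper": 255}]'

```text
t: 8.48
tool_pos: [0.6258, 0.2776, 0.0347]
eef_rot: [-1.209, 1.209, -1.21]
ft_force: [-3.0, -1.2, 5.6]
width: 0.0437
```

Emit:
send_rows --steps '[{"translation": [0, -0.1, 0], "twist": 0, "gripper": 130}, {"translation": [0, -0.1, 0], "twist": 0, "gripper": 120}, {"translation": [0, -0.1, 0], "twist": 0, "gripper": 100}, {"translation": [0, -0.1, 0], "twist": 0, "gripper": 50}, {"translation": [0, -0.1, 0], "twist": 0, "gripper": 0}, {"translation": [0, -0.1, 0], "twist": 0, "gripper": 0}, {"translation": [0, -3, 0], "twist": 0, "gripper": 0}, {"translation": [0, -6, 0], "twist": 0, "gripper": 0}, {"translation": [0, -10, 0], "twist": 0, "gripper": 0}, {"translation": [0, -12, 0], "twist": 0, "gripper": 0}, {"translation": [4.1, -12, -18.7], "twist": 0, "gripper": 0}, {"translation": [4.1, -12, -18.7], "twist": 0, "gripper": 0}, {"translation": [4.1, -12, -18.7], "twist": 0, "gripper": 0}, {"translation": [4.1, -12, -18.7], "twist": 0, "gripper": 0}, {"translation": [4.1, -12, -18.7], "twist": 0, "gripper": 0}, {"translation": [4.1, -12, -18.7], "twist": 0, "gripper": 0}]'

```text
t: 10.48
tool_pos: [0.4409, 0.237, 0.1542]
eef_rot: [-1.207, 1.208, -1.21]
ft_force: [0.1, -0.4, -0.6]
width: 0.093
```

Run:
```python
from h import *
s=optics.capture('side')[:,:,::-1];t=optics.capture('top')[:,:,::-1]
cv2.imwrite('pics/c5.png',np.hstack([crop(s,140,220,130,150,4)[:600],crop(t,160,120,70,150,4)]))
print(pose(),bot.read_state()['ft_force'])
```

```text
(array([0.4404, 0.2369, 0.1538]), array([[-0.001,  0.001,  1.   ],
       [-1.   ,  0.   , -0.001],
       [-0.   , -1.   ,  0.001]])) [-0.02866761  1.2925002   0.10477493]
```

View pics/c5.png

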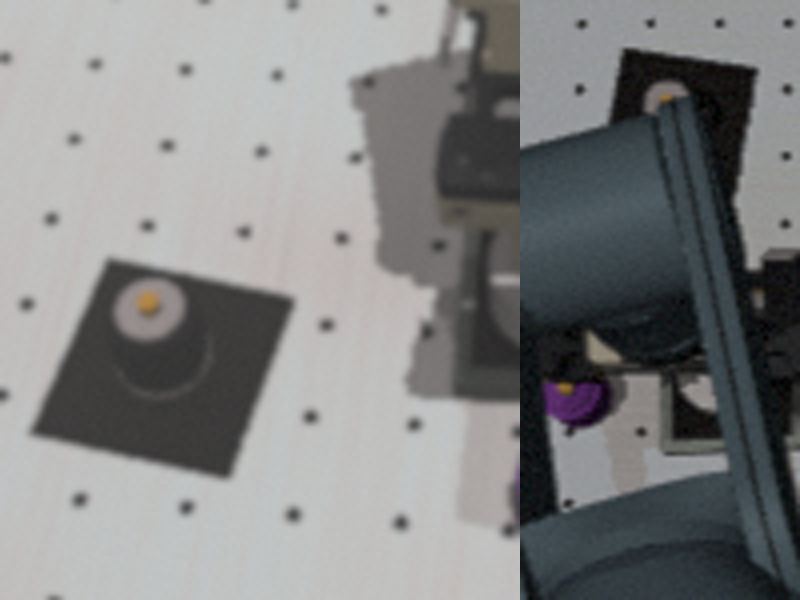

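Emit:
send_rows --steps '[{"translation": [0, 4, 0], "twist": 0, "gripper": 0}, {"translation": [0, 8, 0], "twist": 0, "gripper": 0}, {"translation": [0, 10, 0], "twist": 0, "gripper": 0}, {"translation": [0, 10.6, 0], "twist": 0, "gripper": 0}, {"translation": [0, 10.6, 0], "twist": 0, "gripper": 0}, {"translation": [0, 10.6, 0], "twist": 0, "gripper": 30}, {"translation": [0, 10.6, 0], "twist": 0, "gripper": 60}, {"translation": [0, 10.6, 0], "twist": 0, "gripper": 75}, {"translation": [0, 10.6, 0], "twist": 0, "gripper": 90}, {"translation": [0, 10.6, 0], "twist": 0, "gripper": 110}, {"translation": [0, 10.6, 0], "twist": 0, "gripper": 255}, {"translation": [0, 10.6, 0], "twist": 0, "gripper": 255}, {"translation": [0, 10.6, 0], "twist": 0, "gripper": 255}]' --force 25

```text
t: 12.2
tool_pos: [0.439, 0.2369, 0.048]
eef_rot: [-1.208, 1.209, -1.209]
ft_force: [-1.5, 1.4, 5.2]
width: 0.0615
```

Emit:
send_rows --steps '[{"translation": [0, -1, 0], "twist": 0, "gripper": 255}, {"translation": [0, -3, 0], "twist": 0, "gripper": 255}, {"translation": [0, -6, 0], "twist": 0, "gripper": 255}, {"translation": [0, -9, 0], "twist": 0, "gripper": 255}, {"translation": [1, -11, 0.4], "twist": 0, "gripper": 255}, {"translation": [3, -11, 1.1], "twist": 0, "gripper": 255}, {"translation": [6, -11, 2.2], "twist": 0, "gripper": 255}, {"translation": [10, -11, 3.7], "twist": 0, "gripper": 255}, {"translation": [14, -11, 5.1], "twist": 0, "gripper": 255}, {"translation": [18, -11, 6.6], "twist": 0, "gripper": 255}, {"translation": [22, -11, 8.1], "twist": 0, "gripper": 255}, {"translation": [26, -11, 9.5], "twist": 0, "gripper": 255}, {"translation": [30, -11, 11], "twist": 0, "gripper": 255}, {"translation": [34, -11, 12.5], "twist": 0, "gripper": 255}, {"translation": [38, -11, 13.9], "twist": 0, "gripper": 255}, {"translation": [41.5, -11, 15.2], "twist": 0, "gripper": 255}, {"translation": [43.8, -11, 16.1], "twist": 0, "gripper": 255}, {"translation": [44.7, -11, 16.4], "twist": 0, "gripper": 255}, {"translation": [44.7, -11, 16.4], "twist": 0, "gripper": 255}, {"translation": [44.7, -11, 16.4], "twist": 0, "gripper": 255}]'

```text
t: 14.7
tool_pos: [0.6021, -0.2091, 0.1574]
eef_rot: [-1.21, 1.21, -1.208]
ft_force: [-0.1, 0.4, -4.1]
width: 0.0613
```

Emit:
send_rows --steps '[{"translation": [0, 3, 0], "twist": 0, "gripper": 255}, {"translation": [0, 6.5, 0], "twist": 0, "gripper": 255}, {"translation": [0, 9.5, 0], "twist": 0, "gripper": 255}, {"translation": [0, 11.5, 0], "twist": 0, "gripper": 255}, {"translation": [0, 12.2, 0], "twist": 0, "gripper": 255}, {"translation": [0, 12.5, 0], "twist": 0, "gripper": 255}, {"translation": [0, 12.6, 0], "twist": 0, "gripper": 255}, {"translation": [0, 12.7, 0], "twist": 0, "gripper": 255}, {"translation": [0, 12.7, 0], "twist": 0, "gripper": 255}]'

```text
t: 15.82
tool_pos: [0.6029, -0.2106, 0.0312]
eef_rot: [-1.209, 1.209, -1.21]
ft_force: [1.3, 0.6, -3.7]
width: 0.0618
```

Emit:
send_rows --steps '[{"translation": [0, 0.07, 0], "twist": 0, "gripper": 255}, {"translation": [0, 0.12, 0], "twist": 0, "gripper": 255}, {"translation": [0, 0.12, 0], "twist": 0, "gripper": 255}]'

```text
t: 16.2
tool_pos: [0.6029, -0.2106, 0.0311]
eef_rot: [-1.209, 1.208, -1.21]
ft_force: [-3.0, 0.8, 6.5]
width: 0.0614
```

Emit:
send_rows --steps '[{"translation": [0, -0.12, 0], "twist": 0, "gripper": 80}, {"translation": [0, -0.12, 0], "twist": 0, "gripper": 65}, {"translation": [0, -0.12, 0], "twist": 0, "gripper": 40}, {"translation": [0, -0.12, 0], "twist": 0, "gripper": 0}, {"translation": [0, -0.12, 0], "twist": 0, "gripper": 0}, {"translation": [0, -0.12, 0], "twist": 0, "gripper": 0}, {"translation": [0, -3, 0], "twist": 0, "gripper": 0}, {"translation": [0, -7, 0], "twist": 0, "gripper": 0}, {"translation": [0, -12, 0], "twist": 0, "gripper": 0}, {"translation": [2.8, -12, -17.8], "twist": -0.225, "gripper": 0}, {"translation": [2.8, -12, -17.8], "twist": -0.225, "gripper": 0}, {"translation": [2.8, -12, -17.8], "twist": -0.225, "gripper": 0}, {"translation": [2.8, -12, -17.8], "twist": -0.225, "gripper": 0}, {"translation": [2.8, -12, -17.8], "twist": -0.225, "gripper": 0}, {"translation": [2.8, -12, -17.8], "twist": -0.225, "gripper": 0}]'

```text
t: 18.08
tool_pos: [0.426, -0.2386, 0.1497]
eef_rot: [-1.307, 1.04, -1.042]
ft_force: [1.0, 0.4, 0.1]
width: 0.0929
```

Run:
```python
from h import *
s=optics.capture('side')[:,:,::-1];t=optics.capture('top')[:,:,::-1]
cv2.imwrite('pics/c6.png',np.vstack([np.hstack([crop(s,200,90,133,80,3),crop(t,320,130,133,120,3)[:240]]),np.hstack([crop(s,240,240,80,75,5)[:360,:399],crop(t,180,180,80,72,5)[:360,:399]])]))
print(pose(),bot.read_state()['ft_force'])
```

```text
(array([ 0.4257, -0.2383,  0.1494]), array([[ 0.224,  0.   ,  0.975],
       [-0.975, -0.   ,  0.224],
       [ 0.   , -1.   ,  0.   ]])) [ 0.32928569 -0.39421451  0.25451126]
```

View pics/c6.png

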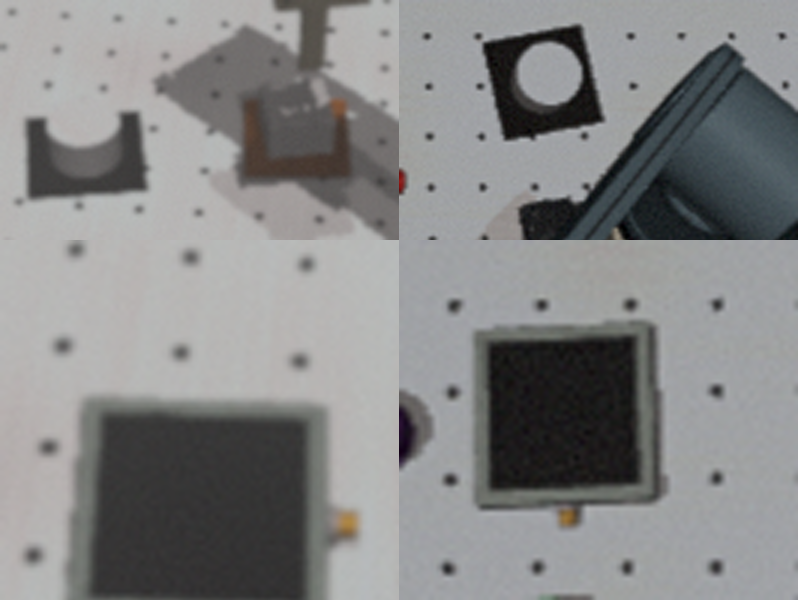

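Run:
```python
from h import *
f=lambda n,ox,oy,s,x,y,z:ray(n,ox+(x+.5)/s-.5,oy+(y+.5)/s-.5,z)[:2].round(4)
print('round top',f('top',320,130,3,149,74,.039))
q=np.array([f('top',180,180,5,x,y,.02) for x,y in[(76,92),(254,83),(257,256),(78,264)]]);print(q,q.mean(0))
print('side LC back',f('side',240,240,5,82,160,.02),f('side',240,240,5,325,165,.02))
```

```text
round top [ 0.6019 -0.2097]
[[0.4821 0.2844]
 [0.4867 0.1847]
 [0.3888 0.1821]
 [0.3851 0.2812]] [0.435675 0.2331  ]
side LC back [0.4872 0.1899] [0.3891 0.1847]
```

Emit:
send_rows --steps '[{"translation": [0, 4, 0], "twist": 0, "gripper": 0}, {"translation": [0, 8, 0], "twist": 0, "gripper": 0}, {"translation": [0, 10, 0], "twist": 0, "gripper": 0}, {"translation": [0, 10.8, 0], "twist": 0, "gripper": 0}, {"translation": [0, 10.8, 0], "twist": 0, "gripper": 0}, {"translation": [0, 10.8, 0], "twist": 0, "gripper": 40}, {"translation": [0, 10.8, 0], "twist": 0, "gripper": 75}, {"translation": [0, 10.8, 0], "twist": 0, "gripper": 90}, {"translation": [0, 10.8, 0], "twist": 0, "gripper": 100}, {"translation": [0, 10.8, 0], "twist": 0, "gripper": 120}, {"translation": [0, 10.8, 0], "twist": 0, "gripper": 255}, {"translation": [0, 10.8, 0], "twist": 0, "gripper": 255}, {"translation": [0, 10.8, 0], "twist": 0, "gripper": 255}]'

```text
t: 19.8
tool_pos: [0.4249, -0.2387, 0.0418]
eef_rot: [-1.307, 1.041, -1.043]
ft_force: [-0.1, -0.3, 4.9]
width: 0.056
```

Emit:
send_rows --steps '[{"translation": [0, -1, 0], "twist": 0, "gripper": 255}, {"translation": [0, -3, 0], "twist": 0, "gripper": 255}, {"translation": [0, -6, 0], "twist": 0, "gripper": 255}, {"translation": [0, -9, 0], "twist": 0, "gripper": 255}, {"translation": [0, -12, 0], "twist": 0, "gripper": 255}, {"translation": [-2, -13, 0.5], "twist": 0, "gripper": 255}, {"translation": [-5, -13, 1.27], "twist": 0, "gripper": 255}, {"translation": [-9, -13, 2.28], "twist": 0, "gripper": 255}, {"translation": [-13, -13, 3.29], "twist": 0, "gripper": 255}, {"translation": [-17, -13, 4.31], "twist": 0, "gripper": 255}, {"translation": [-21, -13, 5.32], "twist": 0, "gripper": 255}, {"translation": [-25, -13, 6.34], "twist": 0, "gripper": 255}, {"translation": [-29, -13, 7.35], "twist": 0, "gripper": 255}, {"translation": [-33, -13, 8.36], "twist": 0, "gripper": 255}, {"translation": [-37, -13, 9.38], "twist": 0, "gripper": 255}, {"translation": [-41, -13, 10.4], "twist": 0, "gripper": 255}, {"translation": [-44, -13, 11.15], "twist": 0, "gripper": 255}, {"translation": [-45.5, -13, 11.53], "twist": 0, "gripper": 255}, {"translation": [-45.85, -13, 11.62], "twist": 0, "gripper": 255}, {"translation": [-45.85, -13, 11.62], "twist": 0, "gripper": 255}]'

```text
t: 22.3
tool_pos: [0.4353, 0.234, 0.1711]
eef_rot: [-1.308, 1.042, -1.042]
ft_force: [0.6, 0.5, -2.3]
width: 0.0557
```

Emit:
send_rows --steps '[{"translation": [0, 3, 0], "twist": 0, "gripper": 255}, {"translation": [0, 6.5, 0], "twist": 0, "gripper": 255}, {"translation": [0, 9, 0], "twist": 0, "gripper": 255}, {"translation": [0, 10.5, 0], "twist": 0, "gripper": 255}, {"translation": [0, 11.2, 0], "twist": 0, "gripper": 255}, {"translation": [0, 11.6, 0], "twist": 0, "gripper": 255}, {"translation": [0, 11.8, 0], "twist": 0, "gripper": 255}, {"translation": [0, 11.8, 0], "twist": 0, "gripper": 255}]'

```text
t: 23.3
tool_pos: [0.436, 0.2347, 0.0539]
eef_rot: [-1.307, 1.041, -1.042]
ft_force: [-0.1, 0.3, -2.9]
width: 0.0558
```

Run:
```python
from h import *
s=optics.capture('side')[:,:,::-1];t=optics.capture('top')[:,:,::-1]
cv2.imwrite('pics/c7.png',np.vstack([crop(s,230,230,100,75,4),crop(t,180,180,100,72,4)]))
print(pose(),bot.read_state()['ft_force'])
```

```text
(array([0.436 , 0.2347, 0.0539]), array([[ 0.223,  0.001,  0.975],
       [-0.975,  0.   ,  0.223],
       [-0.   , -1.   ,  0.001]])) [-0.46462041  0.76833531 -1.37813998]
```

View pics/c7.png

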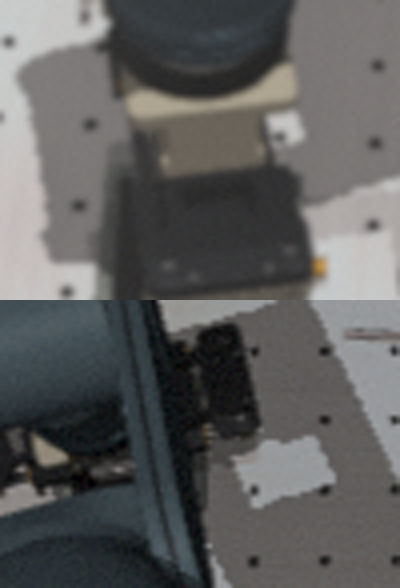

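Emit:
send_rows --steps '[{"translation": [0, 0.2, 0], "twist": 0, "gripper": 255}, {"translation": [0, 0.32, 0], "twist": 0, "gripper": 255}, {"translation": [0, 0.4, 0], "twist": 0, "gripper": 255}, {"translation": [0, 0.4, 0], "twist": 0, "gripper": 255}]'

```text
t: 23.9
tool_pos: [0.4356, 0.2345, 0.0498]
eef_rot: [-1.307, 1.042, -1.042]
ft_force: [-1.9, 0.3, 3.5]
width: 0.0558
```

Emit:
send_rows --steps '[{"translation": [0, -0.05, 0], "twist": 0, "gripper": 95}, {"translation": [0, -0.05, 0], "twist": 0, "gripper": 80}, {"translation": [0, -0.05, 0], "twist": 0, "gripper": 40}, {"translation": [0, -0.05, 0], "twist": 0, "gripper": 0}, {"translation": [0, -0.05, 0], "twist": 0, "gripper": 0}, {"translation": [0, -0.05, 0], "twist": 0, "gripper": 0}, {"translation": [0, -3, 0], "twist": 0, "gripper": 0}, {"translation": [0, -7, 0], "twist": 0, "gripper": 0}, {"translation": [0, -12, 0], "twist": 0, "gripper": 0}, {"translation": [47.1, -12, 6.4], "twist": 0.225, "gripper": 0}, {"translation": [47.1, -12, 6.4], "twist": 0.225, "gripper": 0}, {"translation": [47.1, -12, 6.4], "twist": 0.225, "gripper": 0}, {"translation": [47.1, -12, 6.4], "twist": 0.225, "gripper": 0}, {"translation": [47.1, -12, 6.4], "twist": 0.225, "gripper": 0}, {"translation": [47.1, -12, 6.4], "twist": 0.225, "gripper": 0}, {"translation": [47.1, -12, 6.4], "twist": 0.225, "gripper": 0}, {"translation": [47.1, -12, 6.4], "twist": 0.225, "gripper": 0}, {"translation": [47.1, -12, 6.4], "twist": 0.225, "gripper": 0}, {"translation": [47.1, -12, 6.4], "twist": 0.225, "gripper": 0}, {"translation": [47.1, -12, 6.4], "twist": 0.225, "gripper": 0}]'

```text
t: 26.4
tool_pos: [0.6027, -0.2088, 0.1696]
eef_rot: [-1.21, 1.209, -1.208]
ft_force: [0.2, -0.4, -0.3]
width: 0.0929
```

Run:
```python
from h import *
s=optics.capture('side')[:,:,::-1];t=optics.capture('top')[:,:,::-1]
cv2.imwrite('pics/c8.png',np.hstack([crop(s,245,250,65,75,6),crop(t,180,180,65,75,6)]))
print(pose(),bot.read_state()['ft_force'])
```

```text
(array([ 0.603 , -0.209 ,  0.1697]), array([[ 0.001,  0.   ,  1.   ],
       [-1.   ,  0.   ,  0.001],
       [-0.   , -1.   ,  0.   ]])) [ 0.37465504  1.44320229 -0.21732022]
```

View pics/c8.png

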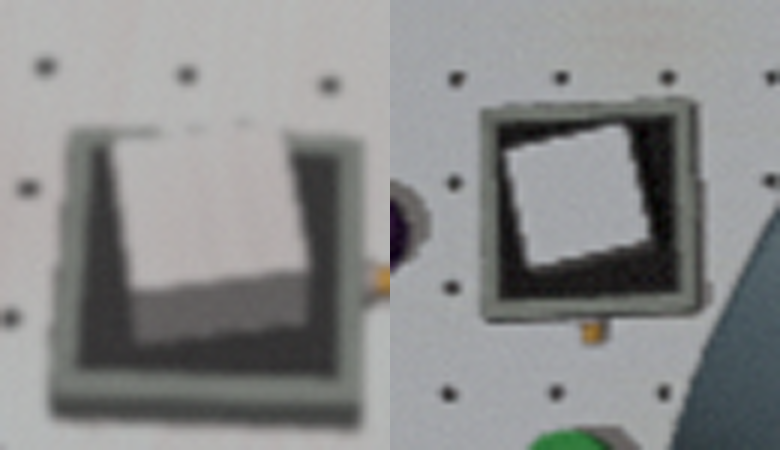

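Run:
```python
from h import *
def P(n,ox,oy,s,pts,z):
    q=np.array([ray(n,ox+(x+.5)/s-.5,oy+(y+.5)/s-.5,z)[:2] for x,y in pts]);print(n,q.mean(0).round(4),np.linalg.norm(np.roll(q,-1,0)-q,axis=1).round(3))
P('top',180,180,6,[(92,110),(302,100),(307,307),(94,317)],.02)
P('top',180,180,6,[(113,149),(234,124),(262,243),(139,268)],.056)
P('side',245,250,6,[(70,130),(362,138),(357,405),(52,398)],.02)
P('side',245,250,6,[(110,145),(285,128),(308,270),(133,290)],.056)
```

```text
top [0.4357 0.2335] [0.098 0.098 0.098 0.097]
top [0.4363 0.2343] [0.056 0.056 0.056 0.056]
side [0.4356 0.2367] [0.098 0.1   0.096 0.1  ]
side [0.4361 0.2374] [0.057 0.053 0.055 0.054]
```

Emit:
send_rows --steps '[{"translation": [0, 4, 0], "twist": 0, "gripper": 0}, {"translation": [0, 8, 0], "twist": 0, "gripper": 0}, {"translation": [0, 11.5, 0], "twist": 0, "gripper": 0}, {"translation": [0, 13.8, 0], "twist": 0, "gripper": 0}, {"translation": [0.1, 13.8, 0], "twist": 0, "gripper": 0}, {"translation": [0.1, 13.8, 0], "twist": 0, "gripper": 40}, {"translation": [0.1, 13.8, 0], "twist": 0, "gripper": 65}, {"translation": [0.1, 13.8, 0], "twist": 0, "gripper": 75}, {"translation": [0.1, 13.8, 0], "twist": 0, "gripper": 90}, {"translation": [0.1, 13.8, 0], "twist": 0, "gripper": 110}, {"translation": [0.1, 13.8, 0], "twist": 0, "gripper": 255}, {"translation": [0.1, 13.8, 0], "twist": 0, "gripper": 255}, {"translation": [0.1, 13.8, 0], "twist": 0, "gripper": 255}]'

```text
t: 28.12
tool_pos: [0.6032, -0.2111, 0.0318]
eef_rot: [-1.209, 1.209, -1.209]
ft_force: [-1.1, 2.5, 5.7]
width: 0.0617
```

Emit:
send_rows --steps '[{"translation": [0, -1, 0], "twist": 0, "gripper": 255}, {"translation": [0, -3, 0], "twist": 0, "gripper": 255}, {"translation": [0, -6, 0], "twist": 0, "gripper": 255}, {"translation": [0.2, -7, -1], "twist": 0, "gripper": 255}, {"translation": [0.6, -7, -4], "twist": 0, "gripper": 255}, {"translation": [1.2, -7, -8], "twist": 0, "gripper": 255}, {"translation": [1.8, -7, -12], "twist": 0, "gripper": 255}, {"translation": [2.5, -7, -15.5], "twist": 0, "gripper": 255}, {"translation": [2.9, -7, -17.4], "twist": 0, "gripper": 255}, {"translation": [2.9, -7, -17.85], "twist": 0, "gripper": 255}, {"translation": [2.9, -7, -17.85], "twist": 0, "gripper": 255}, {"translation": [2.9, -5, -17.85], "twist": 0, "gripper": 255}, {"translation": [2.9, -3, -17.85], "twist": 0, "gripper": 255}, {"translation": [2.9, -1.8, -17.85], "twist": 0, "gripper": 255}, {"translation": [2.9, -1.3, -17.85], "twist": 0, "gripper": 255}, {"translation": [2.9, -1.1, -17.85], "twist": 0, "gripper": 255}, {"translation": [2.9, -1.0, -17.85], "twist": 0, "gripper": 255}, {"translation": [2.9, -1.0, -17.85], "twist": 0, "gripper": 255}]'

```text
t: 30.38
tool_pos: [0.4249, -0.2406, 0.0419]
eef_rot: [-1.209, 1.209, -1.21]
ft_force: [0.3, 0.6, -3.0]
width: 0.0615
```

Emit:
send_rows --steps '[{"translation": [0, 0.1, 0], "twist": 0, "gripper": 255}, {"translation": [0, 0.17, 0], "twist": 0, "gripper": 255}, {"translation": [0, 0.17, 0], "twist": 0, "gripper": 255}]'

```text
t: 30.75
tool_pos: [0.4248, -0.2406, 0.0408]
eef_rot: [-1.209, 1.209, -1.21]
ft_force: [-1.9, 0.5, 5.9]
width: 0.0616
```

Emit:
send_rows --steps '[{"translation": [0, -0.1, 0], "twist": 0, "gripper": 80}, {"translation": [0, -0.1, 0], "twist": 0, "gripper": 65}, {"translation": [0, -0.1, 0], "twist": 0, "gripper": 40}, {"translation": [0, -0.1, 0], "twist": 0, "gripper": 0}, {"translation": [0, -0.1, 0], "twist": 0, "gripper": 0}, {"translation": [0, -0.1, 0], "twist": 0, "gripper": 0}, {"translation": [0, -3, 0], "twist": 0, "gripper": 0}, {"translation": [0, -7, 0], "twist": 0, "gripper": 0}, {"translation": [0, -13, 0], "twist": 0, "gripper": 0}, {"translation": [0, -13, 0], "twist": 0, "gripper": 0}]'

```text
t: 32.0
tool_pos: [0.427, -0.2424, 0.1744]
eef_rot: [-1.209, 1.201, -1.218]
ft_force: [0.7, 0.3, -0.2]
width: 0.0934
```

Emit:
send_rows --steps '[{"translation": [-51.8, 0, 20.1], "twist": 0, "gripper": 0}, {"translation": [-51.8, 0, 20.1], "twist": 0, "gripper": 0}, {"translation": [-51.8, 0, 20.1], "twist": 0, "gripper": 0}, {"translation": [-51.8, 0, 20.1], "twist": 0, "gripper": 0}, {"translation": [-51.8, 0, 20.1], "twist": 0, "gripper": 0}, {"translation": [-51.8, 0, 20.1], "twist": 0, "gripper": 0}, {"translation": [-51.8, 0, 20.1], "twist": 0, "gripper": 0}, {"translation": [-51.8, 0, 20.1], "twist": 0, "gripper": 0}, {"translation": [-51.8, 0, 20.1], "twist": 0, "gripper": 0}, {"translation": [-51.8, 0, 20.1], "twist": 0, "gripper": 0}, {"translation": [-51.8, 0, 20.1], "twist": 0, "gripper": 0}, {"translation": [-51.8, 0, 20.1], "twist": 0, "gripper": 0}, {"translation": [-51.8, 0, 20.1], "twist": 0, "gripper": 0}, {"translation": [-51.8, 0, 20.1], "twist": 0, "gripper": 0}]'

```text
t: 33.75
tool_pos: [0.6258, 0.2767, 0.1702]
eef_rot: [-1.208, 1.21, -1.21]
ft_force: [0.3, 0.9, -0.0]
width: 0.0934
```

Run:
```python
from h import *
s=optics.capture('side')[:,:,::-1];t=optics.capture('top')[:,:,::-1]
cv2.imwrite('pics/c9.png',np.vstack([np.hstack([crop(s,270,100,66,60,6),crop(t,350,180,66,60,6)]),crop(s,140,220,132,70,6)[:240]]))
print(pose(),bot.read_state()['ft_force'])
```

```text
(array([0.6258, 0.2771, 0.1701]), array([[-0.001,  0.   ,  1.   ],
       [-1.   ,  0.   , -0.001],
       [-0.   , -1.   ,  0.   ]])) [-0.10302138 -0.12950292 -0.53693728]
```

View pics/c9.png

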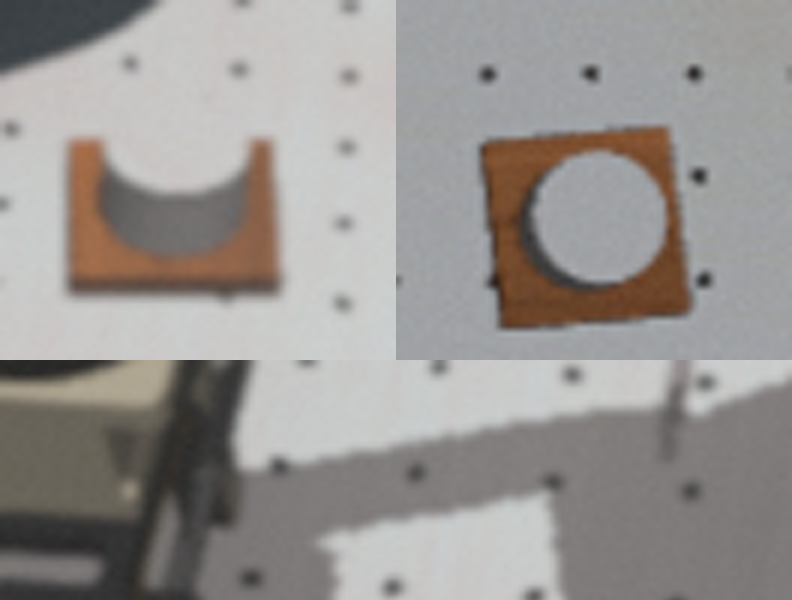

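Run:
```python
from h import *
def P(n,ox,oy,s,pts,z):
    q=np.array([ray(n,ox+(x+.5)/s-.5,oy+(y+.5)/s-.5,z)[:2] for x,y in pts]);print(n,q.mean(0).round(4))
P('top',350,180,6,[(88,144),(272,127),(294,313),(106,328)],.012)
P('top',350,180,6,[(202,217)],.048)
```

```text
top [ 0.4243 -0.2421]
top [ 0.4245 -0.2397]
```

Emit:
send_rows --steps '[{"translation": [0, 4, 0], "twist": 0, "gripper": 0}, {"translation": [0, 8, 0], "twist": 0, "gripper": 0}, {"translation": [0, 11, 0], "twist": 0, "gripper": 0}, {"translation": [0, 13.3, 0], "twist": 0, "gripper": 0}, {"translation": [0, 13.3, 0], "twist": 0, "gripper": 0}, {"translation": [0, 13.3, 0], "twist": 0, "gripper": 60}, {"translation": [0, 13.3, 0], "twist": 0, "gripper": 90}, {"translation": [0, 13.3, 0], "twist": 0, "gripper": 110}, {"translation": [0, 13.3, 0], "twist": 0, "gripper": 120}, {"translation": [0, 13.3, 0], "twist": 0, "gripper": 130}, {"translation": [0, 13.3, 0], "twist": 0, "gripper": 140}, {"translation": [0, 13.3, 0], "twist": 0, "gripper": 150}, {"translation": [0, 13.3, 0], "twist": 0, "gripper": 255}, {"translation": [0, 13.3, 0], "twist": 0, "gripper": 255}, {"translation": [0, 13.3, 0], "twist": 0, "gripper": 255}]' --force 12

```text
t: 35.72
tool_pos: [0.6257, 0.2776, 0.0368]
eef_rot: [-1.209, 1.209, -1.209]
ft_force: [-0.3, -0.2, 1.0]
width: 0.0438
```

Emit:
send_rows --steps '[{"translation": [0, -1, 0], "twist": 0, "gripper": 255}, {"translation": [0, -3, 0], "twist": 0, "gripper": 255}, {"translation": [0, -6, 0], "twist": 0, "gripper": 255}, {"translation": [0, -9, 0], "twist": 0, "gripper": 255}, {"translation": [0.2, -11, -1], "twist": 0, "gripper": 255}, {"translation": [0.7, -11, -3], "twist": 0, "gripper": 255}, {"translation": [1.4, -11, -6], "twist": 0, "gripper": 255}, {"translation": [2.0, -11, -9], "twist": 0, "gripper": 255}, {"translation": [2.7, -11, -12], "twist": 0, "gripper": 255}, {"translation": [3.4, -11, -15], "twist": 0, "gripper": 255}, {"translation": [4.0, -11, -17.5], "twist": 0, "gripper": 255}, {"translation": [4.3, -11, -18.7], "twist": 0, "gripper": 255}, {"translation": [4.3, -11, -19], "twist": 0, "gripper": 255}, {"translation": [4.3, -11, -19], "twist": 0, "gripper": 255}, {"translation": [4.3, -9, -19], "twist": 0, "gripper": 255}, {"translation": [4.3, -7.2, -19], "twist": 0, "gripper": 255}, {"translation": [4.3, -6.3, -19], "twist": 0, "gripper": 255}, {"translation": [4.3, -5.8, -19], "twist": 0, "gripper": 255}, {"translation": [4.3, -5.5, -19], "twist": 0, "gripper": 255}, {"translation": [4.3, -5.5, -19], "twist": 0, "gripper": 255}]'

```text
t: 38.22
tool_pos: [0.4359, 0.2347, 0.0919]
eef_rot: [-1.209, 1.209, -1.209]
ft_force: [0.2, 0.2, -0.9]
width: 0.0439
```

Emit:
send_rows --steps '[{"translation": [0, 0.1, 0], "twist": 0, "gripper": 255}, {"translation": [0, 0.17, 0], "twist": 0, "gripper": 255}, {"translation": [0, 0.22, 0], "twist": 0, "gripper": 255}, {"translation": [0, 0.22, 0], "twist": 0, "gripper": 255}]'

```text
t: 38.72
tool_pos: [0.4357, 0.2347, 0.0898]
eef_rot: [-1.209, 1.209, -1.209]
ft_force: [-1.3, 0.2, -0.3]
width: 0.044
```

Emit:
send_rows --steps '[{"translation": [0, 0.05, 0], "twist": 0, "gripper": 255}, {"translation": [0, 0.05, 0], "twist": 0, "gripper": 255}]'

```text
t: 38.98
tool_pos: [0.4358, 0.2347, 0.0898]
eef_rot: [-1.209, 1.209, -1.209]
ft_force: [-1.9, -0.8, 4.8]
width: 0.0438
```

Contact confirmed; release slowly, rise, move away to the middle and look.

Emit:
send_rows --steps '[{"translation": [0, -0.05, 0], "twist": 0, "gripper": 130}, {"translation": [0, -0.05, 0], "twist": 0, "gripper": 120}, {"translation": [0, -0.05, 0], "twist": 0, "gripper": 100}, {"translation": [0, -0.05, 0], "twist": 0, "gripper": 50}, {"translation": [0, -0.05, 0], "twist": 0, "gripper": 0}, {"translation": [0, -0.05, 0], "twist": 0, "gripper": 0}, {"translation": [0, -2, 0], "twist": 0, "gripper": 0}, {"translation": [0, -5, 0], "twist": 0, "gripper": 0}, {"translation": [0, -9, 0], "twist": 0, "gripper": 0}, {"translation": [0, -13, 0], "twist": 0, "gripper": 0}, {"translation": [0, -13, 0], "twist": 0, "gripper": 0}, {"translation": [40, -13, 16], "twist": 0, "gripper": 0}, {"translation": [40, -13, 16], "twist": 0, "gripper": 0}, {"translation": [40, -13, 16], "twist": 0, "gripper": 0}, {"translation": [40, -13, 16], "twist": 0, "gripper": 0}, {"translation": [40, -13, 16], "twist": 0, "gripper": 0}, {"translation": [40, -13, 16], "twist": 0, "gripper": 0}, {"translation": [40, -13, 16], "twist": 0, "gripper": 0}, {"translation": [40, -13, 16], "twist": 0, "gripper": 0}, {"translation": [40, -13, 16], "twist": 0, "gripper": 0}]'

```text
t: 41.48
tool_pos: [0.5947, -0.1648, 0.2175]
eef_rot: [-1.209, 1.213, -1.207]
ft_force: [-0.3, 0.5, 0.8]
width: 0.0928
```

Run:
```python
from h import *
s=optics.capture('side')[:,:,::-1];t=optics.capture('top')[:,:,::-1]
cv2.imwrite('pics/c10.png',np.vstack([np.hstack([crop(s,245,240,65,80,5)[:400],crop(t,180,180,65,80,5)]),crop(s,180,90,163,45,4)[:180,:650]]))
cv2.imwrite('pics/c11.png',np.hstack([t[:320,:400],s[:320,:400]]))
print(pose(),bot.read_state()['ft_force'])
```

```text
(array([ 0.595 , -0.1638,  0.2185]), array([[ 0.001, -0.001,  1.   ],
       [-1.   ,  0.001,  0.001],
       [-0.001, -1.   , -0.001]])) [ 0.31683304  0.45455712 -0.70611403]
```

View pics/c10.png

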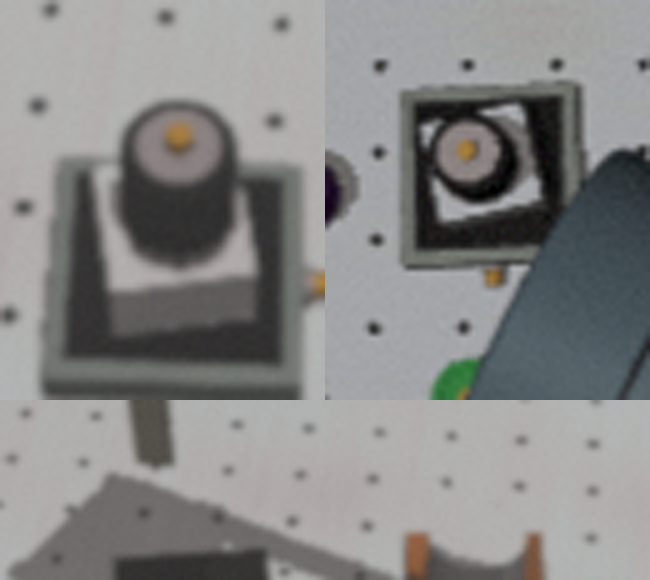

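View pics/c11.png

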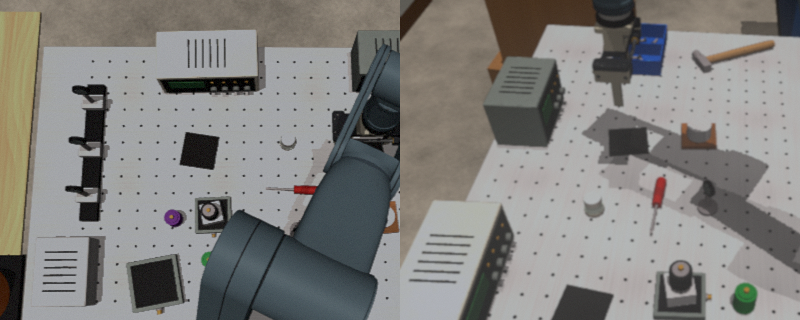

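Run:
```python
from h import *
f=lambda n,ox,oy,s,x,y,z:ray(n,ox+(x+.5)/s-.5,oy+(y+.5)/s-.5,z)[:2].round(4)
print(f('top',180,180,5,142,150,.114),f('side',245,240,5,179,134,.114),bot.read_state()['t'])
from rig import workorder
print(workorder.sign_off())
```

```text
[0.435  0.2339] [0.4345 0.2356] 41.575
the job is handed in; nothing more can be done
None
```

The swap is done and handed in at 41.6 s of the 144 s allowed. I parked the upper counter on one mat and the round block on the other. Then I set the square block on the lower counter, the round block on the wooden stand and the upper counter on the square block. I lowered each piece until the wrist force showed contact before releasing it.

What the last checks showed:
- **Square block:** within about 1 mm of the lower counter's centre in both cameras, measured before the upper counter was set on it.
- **Upper counter:** upright on the square block, and 1 to 2 mm off the block's centre in each camera.
- **Round block:** flat on the stand, about 2.5 mm off centre by the top camera. I did not compute it from the side camera, where it also looks centred.
- **Bystanders:** by eye, the screwdriver, jar and lens post look unmoved in the final pictures. I took no measurement of them, and the arm hides the lens post in the top view.
- **Gripper:** open and clear of everything.

The two cameras differ by about 3 mm in y over where the lower counter is. That is well inside the 12 mm tolerance, and each camera's relative positions still hold. No check failed, but the sign-off gives no verdict.

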